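Open the combination padlock and hold it up

ROBOT

A 7-joint arm with a two-finger parallel gripper is mounted at the origin on a cart in front of the work surface, level with it; the furniture and walls round the work are solid. World frame = base frame: x ahead of the robot, y to its left, z up, the work surface at z = 0. Lengths are in m, angles in rad, forces in N, time in s.
With the tool pointing down it reaches from about 0.425 to 0.875 m from the base axis. Payload 4.7 kg.
Tool frame: the origin (TCP) lies at the very end of the fingers, on their centre line; the grasp point (between the pads) lies behind it (ctrl.tcp_to_grasp is the y of the grasp point in the tool frame, in m); y points along the fingers, x is the direction in which the jaws open and shut, and the axes are right-handed (so a half turn about y gives the same grasp; the last joint's range is limited). The gripper opens to 87 mm and grips with 3 to 60 N. Pads are 19 mm wide; open, the fingers measure 117 mm over their backs; the gripper's body (75 mm by 190 mm) begins 51 mm behind the grasp point.
Start: joints at [1.125, 0.321, -0.07, 1.45, 0.023, 1.371, -0.057], TCP at [0.288, -0.583, 0.185] pointing down, gripper open.
Joint ranges: [-2.86, 2.86], [-0.3, 2.09], [-1.38, 1.24], [0.06, 2.45], [-1.56, 4.7], [0.09, 2.05], [-2.69, 2.69]. Speed limits (rad/s): [2.57, 2.57, 3.14, 3.14, 3.14, 3.14, 3.14].

INTERFACE

Orientations are given as a rotation vector (axis times angle).
In Python, from bench import ctrl, get_image, workorder gives the robot as it stands.
- The arm moves only by the tool drive_tool, never from a script. Its argument "increments" is text: rows parted by semicolons, each of 5 numbers parted by spaces: the shift along the tool's x, y, z in mm, then the turn about the tool's y in degrees, then the closure in counts, from 0 (fully open) to 255 (shut). In form: tx ty tz yaw fingers; .... A call has 1 to 20 rows; each row shifts and turns the commanded pose from where the row before left it, along the tool's axes as they then stand; what a row does not reach is not made up. A row lasts 1/8 s, in which the tool goes at most 62.5 mm and 10.7 degrees, less where a joint would pass 70% of its speed; a pose out of reach is approached as far as the arm can. A call is refused whole if a number of a shift passes 62.5 or a number of a turn 10.7, either way. A call with a gripper value outside its range is refused whole. The fingers move at their own pace and stop on an object; "squeeze" is the grip in N (left out, the last holds). Time passes only in rows, so rows that do not move let the fingers close. It gives the time, the measured TCP pose, the force and the opening at its end, in the units of the state.
- ctrl.get_state(): the state, without advancing time (a new reading comes with each control period).
- get_image(name): name is "scene" or "top"; returns a dict with "img" (480x640x3 uint8, red, green, blue), "mtx" (3x3 intrinsics, pixels), "camera_from_world" (4x4, takes a point from world to camera coordinates). Camera axes: x right, y up, looking along -z (the intrinsics and any distortion apply to the point x, -y, -z); pixel columns grow to the right and rows downward; lengths in m; the calibration is good to about 2 mm. A picture is of the moment at which its call begins. There is no depth.
- workorder.close_job(): hands the job in, once; it reports no verdict.
The state is a dict: "time": time; "joint_positions": joint angles; "qd": joint speeds; "joint_torque": joint torques, N m; "position": TCP position; "tool_rot": TCP orientation; "ft_force": force on the tool from outside, world axes, zero at the start; "torque": the same for the moment, N m; "grip_width": opening from 0.0 (shut) to 1.0 (fully open).
Only numpy, scipy, OpenCV 4.12 (cv2) and the standard library are available. Lean on these libraries where they do the work, as an engineer would, in place of code of your own. Each camera call takes 0.05 s, during which the arm holds its last target.

TASK

The dial padlock for the chemicals cupboard lies on its back in its grey holder: turn the dial, which clicks from notch to notch, until its white pointer stands at the red mark on the lock's face, then draw the shackle all the way out and lift the opened lock clear out of the holder, to about 15 cm above it. Finish while still holding the open lock up in the air; leave the things standing round it alone.

Things in the scene. Friction and masses are not known exactly. Their poses are not given: they have to be found in the camera images.
- lock: padlock, free, about 0.26 kg, lying on its back: bright steel case 70 (x) x 66 (y) x 26 (z) mm, rounded edges. Origin: centre of the case's underside, 30 mm above the bench at the start. z up through the dial; the shackle leaves the case on the -x side. A small red mark lies on the upper face at x = -30 mm, beside the dial, on the shackle side.
- dial (a joint): dial angle (rad) about the lock's z axis, anticlockwise from above. 0 (or a full turn) = white pointer stripe at the red mark: the lock opens only there. Starts 0.6 to 2.6 anticlockwise of it; no end stops. Clicks into a notch every 0.524 rad (0 is one), sprung torque about 0.1 N m between; let go less than 0.2 rad from a notch it settles into it and stays.
- dial_knob (a point): centre of the black bar grip on the dial, on the dial's axis, 39 mm above the lock's underside: bar 40 mm long, 12 mm wide, 18 mm high (30 to 48 mm above the underside), on a 50 mm disc 3.5 mm thick that turns with it. The bar's end with the white stripe is the pointer; with the dial at 0 the bar lies along the lock's x axis, stripe towards -x. The point's x axis runs along the bar.
- shackle (a joint): how far the shackle is drawn out of the case (m): 0 shut, 0.028 fully open against its stop. Slides along the lock's -x axis with about 3 N of friction and no spring, stays where it is left. With the dial off its mark it gives only 1 to 3 mm and is then blocked.
- shackle_bar (a point): middle of the shackle's cross bar, the far end of the U: round, 9 mm thick, along the lock's y axis, 20 mm of it straight; legs 40 mm apart (centres). At the start 80 mm from the lock's origin towards its -x, 13 mm above its underside (43 mm above the bench). 40 mm free between bar and case; the holder ends 50 mm from the lock's origin at the bench, 41 mm above 6 mm height.
- holder: grey plastic holder fixed to the bench, foot 100 x 104 mm, bed 30 mm high with a pocket for the lock, 1 mm play: walls 14 mm above the bed at back and sides; on the shackle side (-x) a 7 mm lip below the legs and two corner posts 18 mm high, which hold the lock back while the shackle is drawn. The lock lifts out upwards. Origin: centre of its underside, axes as the lock's at the start.
- stopwatch: black digital stopwatch lying on the bench, 73 x 62 x 18 mm, origin at its underside's centre; leave alone
- jar: white jar with red screw cap, 44 mm across, 59 mm high, origin at its underside's centre; leave alone
- beaker: glass beaker, 52 x 57 x 70 mm, origin at its underside's centre; leave alone
- marker: grey and blue felt marker lying on the bench, 140 mm long, 17 mm thick, origin at its underside's centre; leave alone
Things that resemble listed ones, but are neither listed nor needed, are in the scene too. Several things have the shape of the holder; the one meant has the colours described above. Leave any blue look-alike of the lock alone.

How it is judged:
On the way, in this order (a step that is already met when the one before it is completed fails the run):
1. the dial stands at the red mark (within 0.15 rad) with the shackle still shut (value of joint shackle below 0.006 m and (value of joint dial between -0.15 and 0.15 rad or value of joint dial between 6.133 and 6.433 rad or value of joint dial between -6.433 and -6.133 rad)), for 0.2 s.
2. the shackle is drawn out (at least 22 of 28 mm) (value of joint shackle above 0.022 m), for 0.2 s.
At the end, for the whole second after the job is handed in: the fingers hold the lock (over 1 N) with its shackle drawn out at least 22 mm, the lock's origin at least 80 mm above the bench (50 mm above where it lay), not touching the holder and still (under 0.05 m/s) (value of joint shackle above 0.022 m and z of lock in the frame of holder above 0.08 m and contact force between the fingers and lock above 1 N and contact force between lock and holder below 0.1 N and linear speed of lock below 0.05 m/s); the arm keeps its last pose, push and grip.
It fails at once if a bystander (stopwatch, jar, beaker, marker) was shifted by more than 15 mm (distance of any of stopwatch, jar, beaker, marker from where it was at the start of the episode above 0.015 m).
It also fails if it takes over 61 s, if anything falls off the work surface, if the arm or the gripper's body presses on something with over 40 N, if the wrist force passes 120 N, or if a joint passes its speed limit or range.

## Working session

There is one attempt and no reset: what is moved stays moved. The work goes in short steps, Python scripts to look and compute and a tool call to move; the robot and the scene stay as the last step left them, time stands still between calls to the robot, and variables do not carry over. Pictures are saved under pics/ and viewed, and the job is handed in when it is done.

Besides the shell and the picture viewer there is one more tool, called after "Request:" in YAML: its name, and indented under it one key for each argument. drive_tool: Moves the arm, as the interface text tells. Its arguments: {"type":"object","properties":{"increments":{"type":"string"},"squeeze":{"type":"number"}},"required":["increments"]}

```bash
mkdir -p pics; ls; cat > h.py <<'E'
import numpy as np, cv2
from bench import ctrl, get_image, workorder
def snap(n,f):
    d=get_image(n); cv2.imwrite('pics/'+f,d['img'][:,:,::-1]); np.savez('pics/'+f+'.npz',**d); return d
def load(f): return dict(np.load('pics/'+f+'.npz'))
def ray(d,u,v):
    M=np.array(d['camera_from_world']); K=np.array(d['mtx'])
    c=np.linalg.inv(K)@[u,v,1]; c=np.array([c[0],-c[1],-c[2]])
    R=M[:3,:3]; o=-R.T@M[:3,3]; return o,R.T@c
def onz(d,u,v,z):
    o,r=ray(d,u,v); return o+r*(z-o[2])/r[2]
def proj(d,p):
    c=np.array(d['camera_from_world'])@np.append(p,1); k=np.array(d['mtx'])@[c[0],-c[1],-c[2]]; return k[:2]/k[2]
E
python3 - <<'E'
from h import *
for n in('scene','top'):
    d=snap(n,n+'1.png'); print(n,d.keys(),d['mtx'],ray(d,320,240))
print(ctrl.get_state(), ctrl.tcp_to_grasp)
E
```

```text
pics
scene dict_keys(['img', 'mtx', 'camera_from_world']) [[506.14823736   0.         321.77297235]
 [  0.         506.14823736 230.95689303]
 [  0.           0.           1.        ]] (array([6.89563641e-04, 4.52718094e-01, 8.67236190e-01]), array([ 0.50688136, -0.44267195, -0.7398948 ]))
top dict_keys(['img', 'mtx', 'camera_from_world']) [[517.96971954   0.         322.05315271]
 [  0.         517.96971954 243.56513945]
 [  0.           0.           1.        ]] (array([ 0.45451802, -0.06237551,  1.26212708]), array([ 1.22577943e-01,  4.69916915e-04, -9.92490561e-01]))
{'time': 0.1, 'joint_positions': array([ 1.12510324,  0.32176943, -0.07009317,  1.45158455,  0.02263014,
        1.37080421, -0.05692184]), 'qd': array([ 0.00239852, -0.00216877,  0.00036578, -0.00306808,  0.00126919,
        0.00133772,  0.00079273]), 'joint_torque': array([-3.04339537e-04, -4.92572987e+01, -4.05975413e-01, -3.13398635e+01,
       -6.43715705e-02,  3.95003858e-02,  1.04766518e-04]), 'position': array([ 0.28813525, -0.58200041,  0.18374184]), 'tool_rot': array([-1.39146759,  0.8653757 , -0.86280021]), 'ft_force': array([ 0.36107509, -0.14774192, -0.50438732]), 'torque': array([ 0.01514339,  0.01601303, -0.00994343]), 'grip_width': 1.0010530306848373} -0.0187
```

View pics/scene1.png

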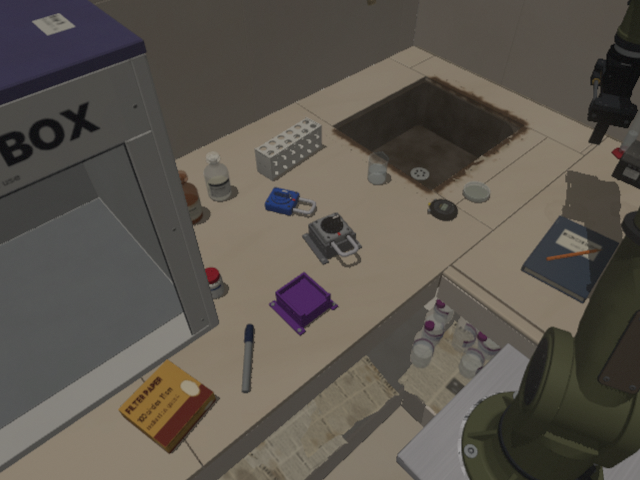

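View pics/top1.png

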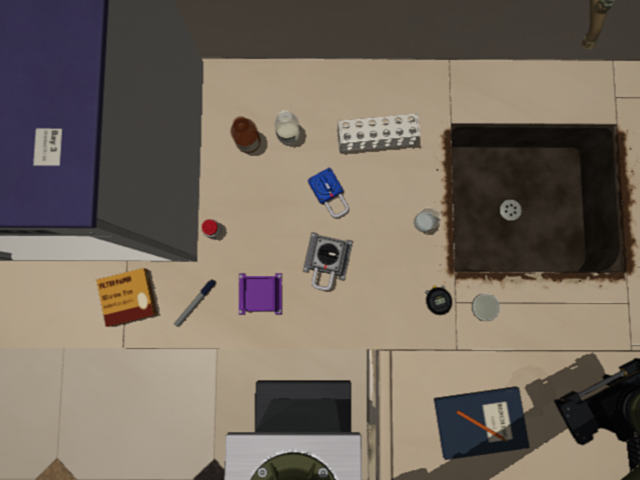

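Top view: the grey holder with the steel lock is around (327,255) and its shackle points down the image, toward the robot. A blue look-alike is at (327,192). I'll zoom in on the lock.

```bash
python3 - <<'E'
from h import *
a=load('top1.png')['img'][215:305,280:375,::-1]; b=load('scene1.png')['img'][195:280,285:380,::-1]
a=cv2.resize(a,(400,379),interpolation=cv2.INTER_CUBIC); b=cv2.resize(b,(400,358),interpolation=cv2.INTER_CUBIC)
o=np.zeros((400,800,3),np.uint8); o[:379,:400]=a;o[:358,400:]=b
cv2.imwrite('pics/z1.png',o)
E
```

```text
(no output)
```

View pics/z1.png

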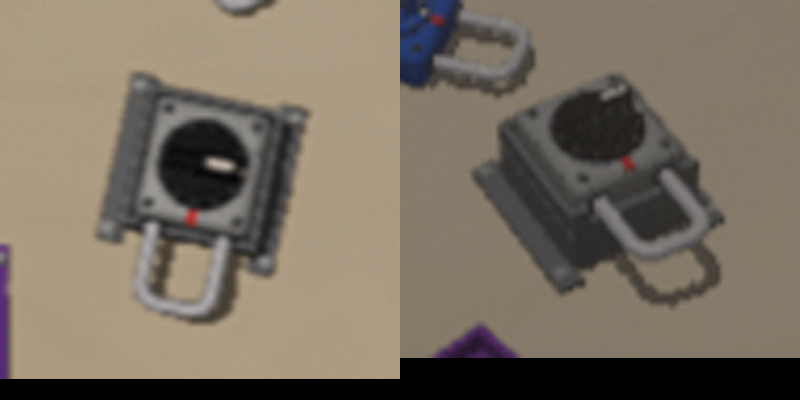

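```bash
cat > meas.py <<'E'
from h import *
def cent(d,box,fn,verbose=True):
    x0,x1,y0,y1=box; s=d['img'][y0:y1,x0:x1].astype(int)
    m=fn(s).astype(np.uint8); n,l,st,c=cv2.connectedComponentsWithStats(m)
    return [(c[i]+[x0,y0],st[i][4]) for i in range(1,n) if st[i][4]>=2]
red=lambda s:(s[...,0]>1.7*s[...,1])&(s[...,0]>80)
dark=lambda s:s.max(-1)<40
white=lambda s:s.min(-1)>150
E
python3 - <<'E'
from meas import *
d=load('top1.png');e=load('scene1.png')
bt=(300,355,228,272); bs=(305,355,205,250)
for n,f,z in(('red',red,.056),('dark',dark,.060),('white',white,.078)):
    for q,b in((d,bt),(e,bs)):
        for c,a in cent(q,b,f): print(n,c.round(1),a,onz(q,*c,z).round(4))
# shackle: corners from crop, center of cross bar
for u,v in((280+178/4.21,215+310/4.21),): print('bar top',onz(d,u,v,.043))
for u,v in((285+665/4.21-95,195+248/4.21),): print('bar scene',u,v,onz(e,u,v,.043))
# case rows around printed intensities
g=cv2.cvtColor(d['img'],cv2.COLOR_RGB2GRAY); print(g[225:290,305:350:1][::2,::3])
E
```

```text
red [325.  266.3] 11 [ 0.5418 -0.0737  0.056 ]
red [338.4 233.2] 5 [ 0.5446 -0.0761  0.056 ]
dark [327.3 253.6] 275 [ 0.5711 -0.0788  0.06  ]
dark [347.1 248.4] 11 [ 0.5835 -0.1251  0.06  ]
dark [344.  263.8] 17 [ 0.5475 -0.1178  0.06  ]
dark [331.3 225. ] 207 [ 0.5707 -0.0787  0.06  ]
white [331.5 253.5] 4 [ 0.5696 -0.0883  0.078 ]
white [315.5 269.5] 6 [ 0.5327 -0.0517  0.078 ]
bar top [ 0.49015312 -0.06751707  0.043     ]
bar scene 347.9572446555819 253.90736342042754 [ 0.49512626 -0.0583531   0.043     ]
[[158 158 158 156 155 155 156 156 155 156 158 158 157 158 157]
 [157 158 156 157 156 158 156 155 156 157 158 157 158 158 157]
 [159 157 157 156 155 156 156 157 157 157 157 158 157 157 158]
 [157 158 151 152 157 157 157 157 156 155 157 157 156 158 158]
 [157 156 115  97 126 158 156 158 156 157 156 156 156 156 157]
 [155 157 116 116  82 118 148 152 158 157 155 156 157 156 156]
 [155 155  93  79  56  67  83  90 110 147 153 157 155 154 156]
 [156 155  90  88  82  96 105  91  67  83  90 114 148 154 133]
 [155 145  91  82  95  85 136 135 130 109  93  66  82  94  95]
 [156 132  91  81 1
[... 793 characters left out ...]
8 118]
 [134  80  71 111 115  73  67  57  71  94  97  76  68  56 134]
 [ 97  82 161 144 106  48  54  77  73 118  44  51  58  64 150]
 [152 146 156 162  99  76 145 130  77 161  66  81  42  80 154]
 [157 158 156 158 106  77 158 158 149 164  60  56  53  93 158]
 [157 156 154 162 115 113 158 156 145 150  66 110 108 112 158]
 [157 155 144 157  73 118 156 157 150 133  76 131  89  86 157]
 [155 156 150 138  77 148 157 156 141 111  78 160 151 149 157]
 [156 157 150 145  64 155 157 157 153  97  78 158 157 157 159]
 [156 157 140 163 112 132 152 149 165  76  87 158 157 158 157]
 [156 157 157 137 158 165 144 147 150  70 120 157 157 158 158]
 [156 157 158 153 142 112 137 138  90  66 147 156 158 158 156]]
```

```bash
python3 - <<'E'
from meas import *
from scipy.spatial.transform import Rotation as Ro
s=ctrl.get_state(); print(Ro.from_rotvec(s['tool_rot']).as_matrix().round(4))
d=load('top1.png'); im=d['img']
# case top face: grey bright inside the holder: fit
hsv=cv2.cvtColor(im,cv2.COLOR_RGB2HSV); g=cv2.cvtColor(im,cv2.COLOR_RGB2GRAY)
m=((hsv[...,1]<25)&(g>98)).astype(np.uint8); m[:228]=0;m[271:]=0;m[:,:300]=0;m[:,355:]=0
n,l,st,c=cv2.connectedComponentsWithStats(m); print(st)
i=1+np.argmax(st[1:,4]); ys,xs=np.nonzero(l==i)
p=np.array([onz(d,x,y,.055)[:2] for x,y in zip(xs,ys)],np.float32)*1000
print(cv2.minAreaRect(p))
# shackle pixels brightish grey below
m2=((hsv[...,1]<30)&(g>125)).astype(np.uint8); m2[:270]=0;m2[295:]=0;m2[:,:305]=0;m2[:,345:]=0
n,l,st,c=cv2.connectedComponentsWithStats(m2); print(st)
for r in range(266,293): print(r,''.join('#' if m2[r,k] else '+' if m[r,k] else '.' for k in range(305,345)))
o=np.kron(m,np.ones((4,4)))
E
```

```text
[[ 4.438e-01 -9.000e-04  8.961e-01]
 [-8.961e-01  1.500e-03  4.438e-01]
 [-1.800e-03 -1.000e+00 -1.000e-04]]
[[     0      0    640    480 306873]
 [   311    233      5      4     14]
 [   318    239      2      1      2]
 [   313    239     30     31    275]
 [   345    241      2      1      2]
 [   348    242      4      2      8]
 [   307    253      1      1      1]
 [   304    267      3      4     12]
 [   314    268      4      3     12]
 [   336    269      1      1      1]]
((571.3114013671875, -79.16567993164062), (60.534576416015625, 64.88417053222656), 78.0603256225586)
[[     0      0    640    480 307061]
 [   312    270     22     20    137]
 [   342    277      2      1      2]]
266 ..............++++.....+++++++++++......
267 ++....................++++++++..........
268 ++.......++++..........+++++++..........
269 ++.......++++...............++.+........
270 ++.......+##+...........................
271 .........###............................
272 .........###...............##...........
273 .........###..............###...........
274 ........###...............###...........
275 ........####..............###...........
276 ........###...............##............
277 ........###..............###.........##.
278 ........###..............###............
279 .......####..............###............
280 .......###...............##.............
281 .......###..............###.............
282 .......###..............###.............
283 .......###..............###.............
284 .......####.............##..............
285 ........####...........###..............
286 ........##########....####..............
287 ..........###############...............
288 ...........#############................
289 .................######.................
290 ........................................
291 ........................................
292 ........................................
```

```bash
python3 - <<'E'
from meas import *
d=load('top1.png'); im=d['img']; g=cv2.cvtColor(im,cv2.COLOR_RGB2GRAY)
def side(c0,c1,rs):
    P=[]
    for r in rs:
        hs=im[r,c0:c1].astype(int); sat=hs.max(1)-hs.min(1); w=(np.clip(g[r,c0:c1].astype(float)-90,0,None))*(sat<20)
        if w.sum()>0:P.append(onz(d,(w*np.arange(c0,c1)).sum()/w.sum(),r,.046))
    P=np.array(P)*1000; f=cv2.fitLine(P[:,:2].astype(np.float32),cv2.DIST_HUBER,0,.01,.01).ravel()
    print(f, np.degrees(np.arctan(f[1]/f[0])))
side(308,320,range(272,283)); side(325,337,range(273,284))
m=load('top1.png')
# case edges at z~.056 : dial disc
mm=dark(im[228:272,305:350].astype(int)).astype(np.uint8); n,l,st,c=cv2.connectedComponentsWithStats(mm);i=1+np.argmax(st[1:,4])
k=cv2.findContours((l==i).astype(np.uint8),0,1)[0][0]; h=cv2.convexHull(k).reshape(-1,2)+[305,228]
e=cv2.fitEllipse(h.astype(np.float32)); print(e, onz(d,*e[0],.060), onz(d,*e[0],.063))
for u,v in((321,287),(320.7,286.8)): print(onz(d,u,v,.045))
# scene shackle
s=load('scene1.png');i2=s['img'][205:275,325:370];G=cv2.cvtColor(i2,cv2.COLOR_RGB2GRAY).astype(int)
print('\n'.join(str(r+205)+' '+''.join('#' if v>125 else '.' for v in G[r]) for r in range(20,65)))
E
```

```text
[ 9.755284e-01 -2.198734e-01  5.183889e+02 -4.806371e+01] -12.701596
[ 9.7757721e-01 -2.1057725e-01  5.1546075e+02 -8.8034225e+01] -12.156182
((327.92864990234375, 253.64788818359375), (19.333473205566406, 19.84280776977539), 77.38555908203125) [ 0.57098775 -0.08039389  0.06      ] [ 0.57069709 -0.08034892  0.063     ]
[ 0.49390189 -0.06449883  0.045     ]
[ 0.49436704 -0.06379456  0.045     ]
225 .............................................
226 .............................................
227 .............................................
228 .............................................
229 .............................................
230 .............................................
231 .............................................
232 .............................................
233 .............................................
234 .............................................
235 .............................................
236 .............................................
237 .............................................
238 .............................................
239
[... 846 characters left out ...]

256 .............................................
257 .............................................
258 .............................................
259 .............................................
260 .............................................
261 .............................................
262 .............................................
263 .............................................
264 .............................................
265 .............................................
266 .............................................
267 .............................................
268 .............................................
269 .............................................
```

The lock is at about (0.571, -0.080) with yaw about -12.3°. The legs, disc and case outline agree with each other. The dial is at +90°, which is 3 notches. I'll move above it now.

Request:
drive_tool:
  increments: "-12 0 17 0 60; -23 0 34 0 150; -23 0 34 0 150; -23 0 34 0 150; -23 0 34 0 150; -23 0 34 0 150; -23 0 34 0 150; -23 0 34 0 150; -23 0 34 0 150; -23 0 34 0 150; -23 0 34 0 150; -23 0 34 0 150; -23 0 34 0 150; -23 0 34 0 150; -13 0 17 0 150; -11 0 17 -10 150; 0 0 0 -10.4 150; 0 0 0 -10.4 150; 0 0 0 -10.4 150; 0 0 0 -10.2 150"
  squeeze: 25

```text
time: 2.6
position: [0.5808, -0.0617, 0.1846]
tool_rot: [-1.565, 0.162, -0.161]
ft_force: [0.4, -0.5, 0.8]
grip_width: 0.406
```

```bash
cat > go.py <<'E'
from h import *
from scipy.spatial.transform import Rotation as Ro
def delta(t, ang):
    s=ctrl.get_state(); R=Ro.from_rotvec(s['tool_rot']).as_matrix()
    a=np.degrees(np.arctan2(R[1,0],R[0,0]))
    dd=(np.array(t)-s['position'])*1000
    print('t',s['time'],'pos',s['position'].round(4),'xang',a.round(2),'tilt',R[:,1].round(3),'F',s['ft_force'].round(1),'w',round(s['grip_width']*87,1),'j',s['joint_positions'].round(2))
    print('tool delta mm',(R.T@dd).round(1),'yaw',round(a-ang,2))
LK=np.array([.571,-.080]); X=np.array([np.cos(np.radians(-12.3)),np.sin(np.radians(-12.3))])
E
python3 -c "
from go import *
delta([.571,-.08,.12],-12.3)"
```

```text
t 2.6 pos [ 0.5808 -0.0617  0.1846] xang -11.82 tilt [-0.001 -0.    -1.   ] F [ 0.4 -0.5  0.8] w 35.3 j [ 0.56  0.23 -0.58  1.6   0.13  1.35 -0.24]
tool delta mm [ -5.8  64.6 -19.9] yaw 0.48
```

Request:
drive_tool:
  increments: "-3 20 -10 0.5 150; -3 24 -10 0 150; 0 20 0 0 150; 0 0 0 0 150; 0 0 0 0 150"

```text
time: 3.22
position: [0.572, -0.0807, 0.1215]
tool_rot: [-1.564, 0.173, -0.175]
ft_force: [-0.3, 0.5, 0.3]
grip_width: 0.413
```

```bash
python3 -c "
from go import *
delta([.571,-.08,.064],-12.3)
snap('top','t2.png');snap('scene','s2.png')
a=load('t2.png')['img'][205:305,270:385,::-1]; b=load('s2.png')['img'][155:285,275:395,::-1]
o=np.zeros((450,800,3),np.uint8); o[:348,:400]=cv2.resize(a,(400,348),interpolation=2); o[:433,400:]=cv2.resize(b,(400,433),interpolation=2);cv2.imwrite('pics/z2.png',o)
"
```

```text
t 3.225 pos [ 0.572  -0.0807  0.1215] xang -12.69 tilt [ 0.001  0.    -1.   ] F [-0.3  0.5  0.3] w 36.0 j [ 0.58  0.25 -0.57  1.7   0.14  1.23 -0.24]
tool delta mm [-1.2 57.5  0.5] yaw -0.39
```

View pics/z2.png

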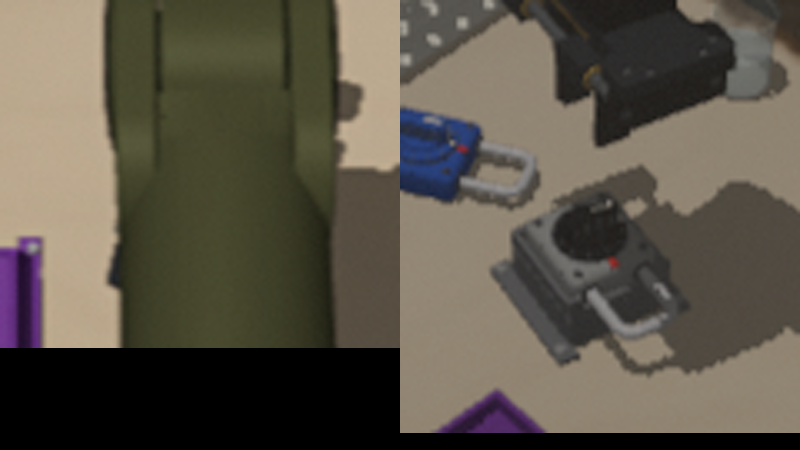

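The scene view shows the gripper above the lock with its fingers along the lock's x axis. The arm blocks the top view. I'll descend and grip the bar.

Request:
drive_tool:
  increments: "-1.2 15 0.5 -0.4 150; 0 20 0 0 150; 0 15 0 0 150; 0 6.5 0 0 150; 0 0 0 0 150; 0 0 0 0 150"

```text
time: 4.08
position: [0.5709, -0.081, 0.0648]
tool_rot: [-1.564, 0.168, -0.17]
ft_force: [-0.0, -0.2, -0.3]
grip_width: 0.413
```

```bash
python3 -c "
from go import *
delta([.571,-.08,.064],-12.3)
snap('scene','s3.png')
b=load('s3.png')['img'][185:285,285:395,::-1]
cv2.imwrite('pics/z3.png',cv2.resize(b,(660,600),interpolation=2))
"
```

```text
t 4.075 pos [ 0.5709 -0.081   0.0648] xang -12.35 tilt [ 0.001 -0.    -1.   ] F [-0.  -0.2 -0.3] w 35.9 j [ 0.57  0.3  -0.56  1.77  0.18  1.12 -0.26]
tool delta mm [-0.1  0.8  1. ] yaw -0.05
```

View pics/z3.png

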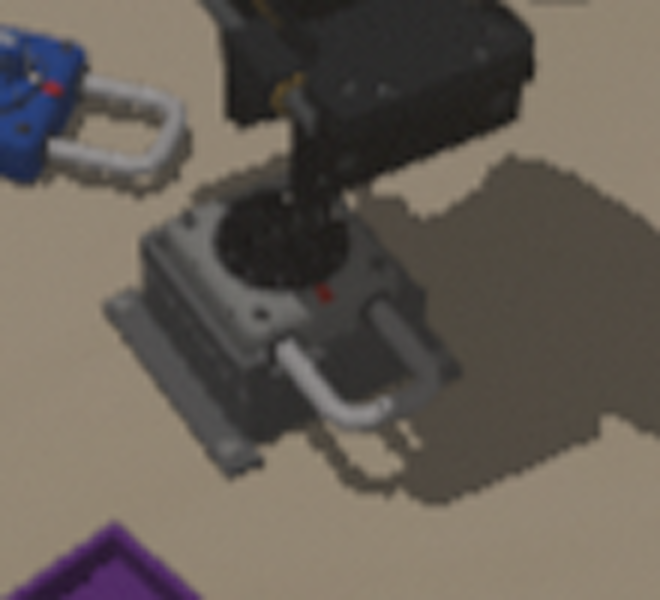

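The near finger stands on the shackle side of the knob, above the disc. I'll close on the bar.

Request:
drive_tool:
  increments: "0 0 1 0 200; 0 0 0 0 255; 0 0 0 0 255; 0 0 0 0 255; 0 0 0 0 255"

```text
time: 4.75
position: [0.5705, -0.0801, 0.0642]
tool_rot: [-1.564, 0.169, -0.169]
ft_force: [0.2, 0.9, 1.1]
grip_width: 0.017
```

The opening reads only 1.5 mm where the bar should give 12 mm. I'll look before doing anything else.

```bash
python3 -c "
from go import *
delta([.571,-.08,.064],-12.3)
snap('scene','s4.png')
b=load('s4.png')['img'][185:285,285:395,::-1]
cv2.imwrite('pics/z4.png',cv2.resize(b,(660,600),interpolation=2))
"
```

```text
t 4.75 pos [ 0.5705 -0.0801  0.0642] xang -12.36 tilt [-0. -0. -1.] F [0.2 0.9 1.1] w 1.5 j [ 0.57  0.3  -0.56  1.77  0.18  1.12 -0.26]
tool delta mm [0.5 0.2 0.2] yaw -0.06
```

View pics/z4.png

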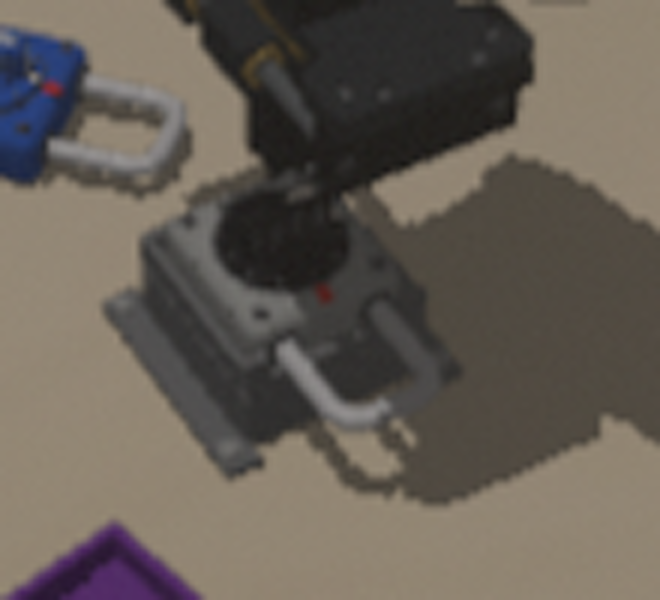

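```bash
python3 -c "
from go import *
d=load('s4.png')
for p in ([.5705,-.0801,.0642],[.5705,-.0801,.0829],[.5705,-.0801,.134],[.571,-.08,.06],[.571,-.08,.078]):
    q=proj(d,p); print(p,q.round(1),((q-[285,185])*6).round(0))
a=load('scene1.png')['img'][200:250,300:360,::-1];b=d['img'][200:250,300:360,::-1]; c=load('s3.png')['img'][200:250,300:360,::-1]
f=lambda a:cv2.convertScaleAbs(cv2.resize(a,(400,300),interpolation=2),alpha=2.5)
o=np.vstack([np.hstack([f(a),f(c)]),np.hstack([f(b),f(b)])]);cv2.imwrite('pics/z5.png',o)
"
```

```text
[0.5705, -0.0801, 0.0642] [331.8 223.4] [281. 230.]
[0.5705, -0.0801, 0.0829] [331.9 217.4] [282. 195.]
[0.5705, -0.0801, 0.134] [332.2 200.4] [283.  92.]
[0.571, -0.08, 0.06] [331.6 224.6] [280. 238.]
[0.571, -0.08, 0.078] [331.7 218.9] [280. 203.]
```

View pics/z5.png

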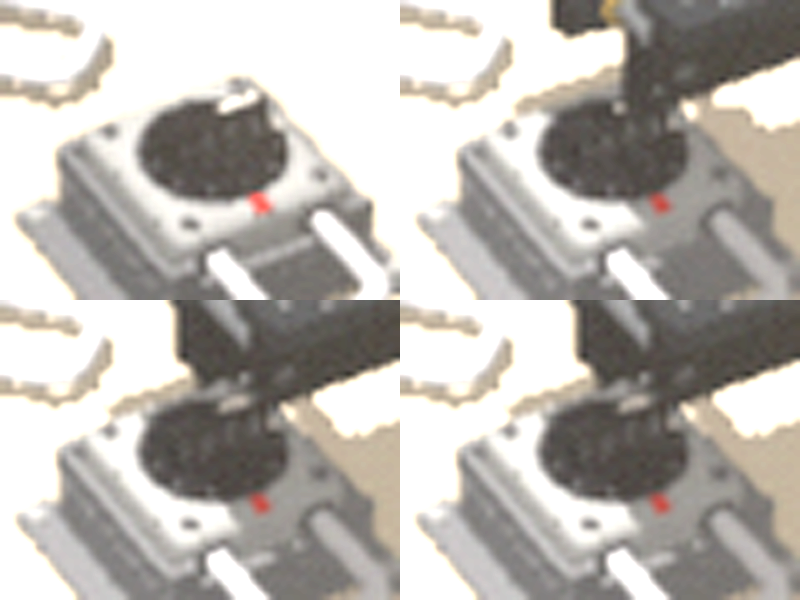

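```bash
python3 -c "
from go import *
d=load('s2.png'); Y=np.array([-X[1],X[0]])
c=np.array([.572,-.0807])
for s in (-1,1):
  for t in (18,33):
    for w in (-9.5,9.5):
      p=c+X*s*t/1000+Y*w/1000
      print(s,t,w,proj(d,[*p,.1215]).round(1),proj(d,[*p,.1415]).round(1))
b=d['img'][140:215,290:390,::-1]
cv2.imwrite('pics/z6.png',cv2.convertScaleAbs(cv2.resize(b,(800,600),interpolation=2),alpha=2.0))
"
```

```text
-1 18 -9.5 [340.  207.7] [340.2 200.8]
-1 18 9.5 [332.2 210.8] [332.4 204. ]
-1 33 -9.5 [343.7 212.1] [343.9 205.2]
-1 33 9.5 [335.9 215.2] [336.  208.3]
1 18 -9.5 [331.5 197.6] [331.6 190.7]
1 18 9.5 [323.8 200.6] [323.8 193.7]
1 33 -9.5 [328.  193.6] [328.1 186.7]
1 33 9.5 [320.4 196.5] [320.3 189.6]
```

View pics/z6.png

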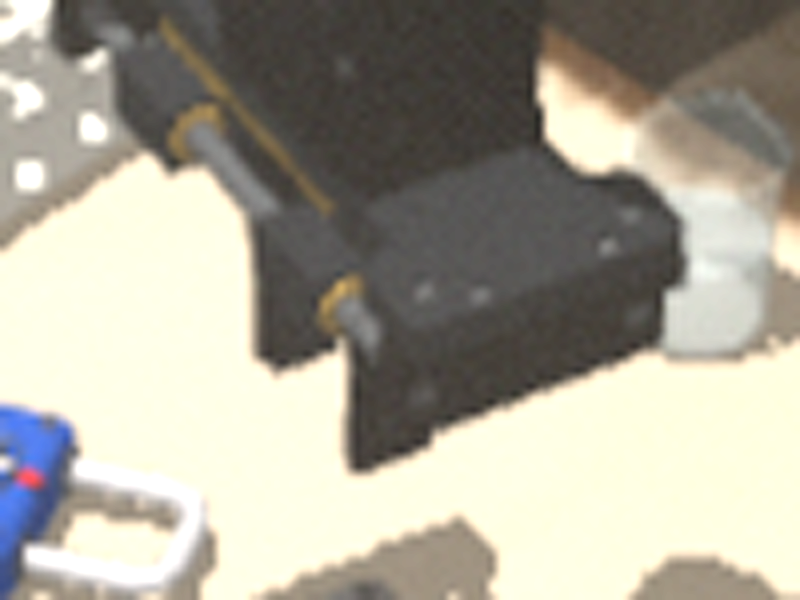

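```bash
python3 -c "
from go import *
o=[]
for f in('top1.png','scene1.png'):
    d=load(f); p=np.array([.2881,-.582,.1837]); tx=np.array([.4438,-.896,0]);im=d['img'][:,:,::-1].copy()
    im=cv2.convertScaleAbs(im,alpha=1.8); x0=540;y0=340 if 'top' in f else 60
    im=cv2.resize(im[y0:y0+130,x0:640],(400,520),interpolation=2)
    for k,col in((-51,(255,0,0)),(-43,(0,255,0)),(43,(0,255,0)),(51,(255,0,0)),(0,(0,0,255))):
        q=proj(d,p+tx*k/1000); print(f,k,q.round(1)); cv2.circle(im,tuple(int(v) for v in (q-[x0,y0])*4),4,col,1)
    o.append(im)
cv2.imwrite('pics/z7.png',np.hstack(o))
"
```

```text
top1.png -51 [553.3 398.4]
top1.png -43 [556.8 396.6]
top1.png 43 [593.6 377.4]
top1.png 51 [597.  375.7]
top1.png 0 [575.2 387. ]
scene1.png -51 [586.1 158.5]
scene1.png -43 [586.3 156.3]
scene1.png 43 [587.9 134.2]
scene1.png 51 [588.  132.2]
scene1.png 0 [587.1 145. ]
```

View pics/z7.png

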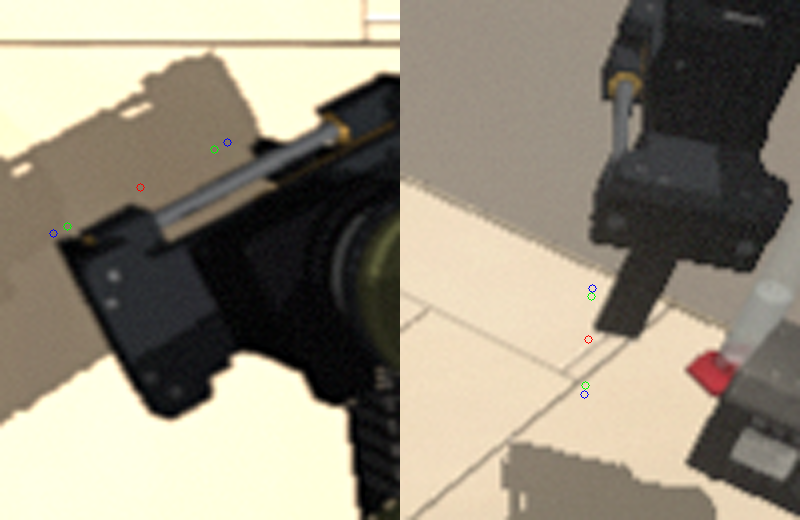

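```bash
python3 -c "
from go import *
d=load('s2.png');e=load('scene1.png'); Y=np.array([-X[1],X[0]])
for z in(.0,.02,.04,.06):
  zz=.1215+z; c=np.array([.572,-.0807])
  print('dz',z)
  for u,v in((333.8,198.7),(343.8,194.4),(323.8,186.2)):
    p=onz(d,u,v,zz)[:2]-c; print('  s2 x,z tool',(p@X*1000).round(1),(p@Y*1000).round(1))
  c=np.array([.2881,-.582]);tx=np.array([.4438,-.896]);tz=np.array([.896,.4438])
  for u,v in((540+195/4,60+330/4),(540+240/4,60+337/4)):
    p=onz(e,u,v,.1837+z)[:2]-c; print('  start x,z tool',(p@tx*1000).round(1),(p@tz*1000).round(1))
"
```

```text
dz 0.0
  s2 x,z tool 12.6 -12.2
  s2 x,z tool 13.7 -38.0
  s2 x,z tool 58.4 -13.4
  start x,z tool 10.8 -3.0
  start x,z tool 13.2 -26.2
dz 0.02
  s2 x,z tool -5.7 -1.1
  s2 x,z tool -4.7 -26.2
  s2 x,z tool 38.8 -2.3
  start x,z tool -20.3 3.0
  start x,z tool -18.0 -19.6
dz 0.04
  s2 x,z tool -24.1 9.9
  s2 x,z tool -23.1 -14.5
  s2 x,z tool 19.2 8.8
  start x,z tool -51.5 9.0
  start x,z tool -49.3 -12.9
dz 0.06
  s2 x,z tool -42.4 20.9
  s2 x,z tool -41.5 -2.8
  s2 x,z tool -0.4 19.9
  start x,z tool -82.7 15.0
  start x,z tool -80.5 -6.2
```

My measurements show the real fingertips about 37 mm above the reported TCP. This holds in two views and in two poses, and it also explains why the jaws shut on nothing. I'll reopen, descend in small steps and watch both the force and the picture.

Request:
drive_tool:
  increments: "0 0 0 0 150; 0 0 0 0 150; 0 0 0 0 150; 0 5 0 0 150; 0 5 0 0 150; 0 5 0 0 150; 0 5 0 0 150; 0 0 0 0 150; 0 0 0 0 150"

```text
time: 5.92
position: [0.5706, -0.08, 0.0443]
tool_rot: [-1.564, 0.169, -0.169]
ft_force: [-0.1, -0.3, 0.4]
grip_width: 0.413
```

```bash
python3 -c "
from go import *
delta([.571,-.08,.026],-12.3)
d=snap('scene','s5.png')
b=d['img'][180:255,290:390,::-1]
cv2.imwrite('pics/z8.png',cv2.convertScaleAbs(cv2.resize(b,(800,600),interpolation=2),alpha=2.5))
"
```

```text
t 5.925 pos [ 0.5706 -0.08    0.0443] xang -12.35 tilt [ 0. -0. -1.] F [-0.1 -0.3  0.4] w 36.0 j [ 0.57  0.33 -0.55  1.79  0.19  1.08 -0.27]
tool delta mm [ 0.3 18.3  0.1] yaw -0.05
```

View pics/z8.png

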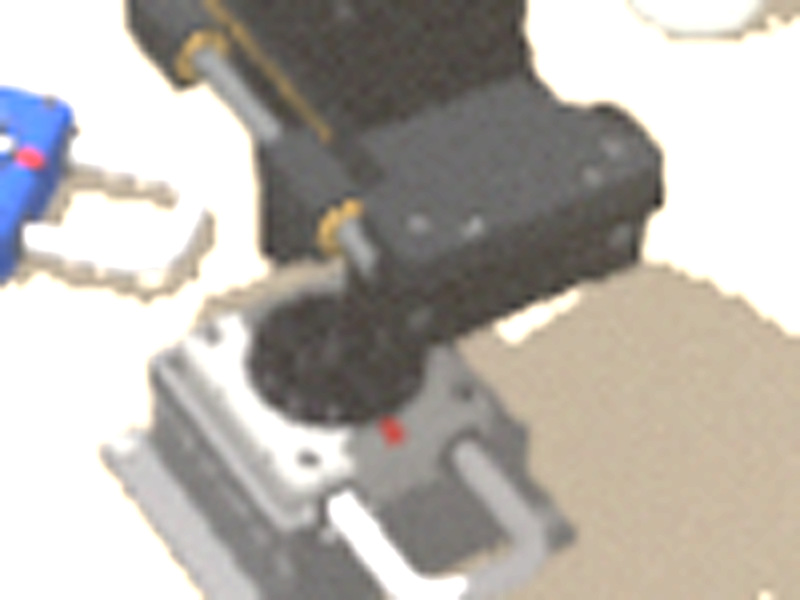

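Request:
drive_tool:
  increments: "0 4 0 0 150; 0 4 0 0 150; 0 4 0 0 150; 0 3 0 0 150; 0 0 0 0 150; 0 0 0 0 150"

```text
time: 6.72
position: [0.5706, -0.08, 0.0293]
tool_rot: [-1.564, 0.169, -0.169]
ft_force: [0.0, -0.5, -0.7]
grip_width: 0.41
```

```bash
python3 -c "
from go import *
delta([.571,-.08,.026],-12.3)
d=snap('scene','s6.png')
b=d['img'][180:255,290:390,::-1]
cv2.imwrite('pics/z9.png',cv2.convertScaleAbs(cv2.resize(b,(800,600),interpolation=2),alpha=2.5))
"
```

```text
t 6.725 pos [ 0.5706 -0.08    0.0293] xang -12.35 tilt [ 0. -0. -1.] F [ 0.  -0.5 -0.7] w 35.7 j [ 0.56  0.34 -0.55  1.8   0.2   1.06 -0.28]
tool delta mm [0.4 3.3 0.1] yaw -0.05
```

View pics/z9.png

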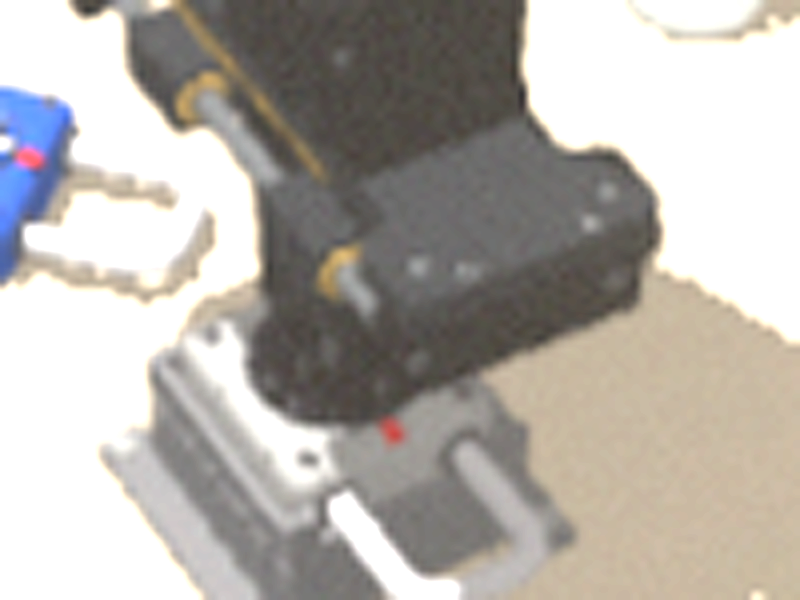

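Request:
drive_tool:
  increments: "0 0 0 0 200; 0 0 0 0 255; 0 0 0 0 255; 0 0 0 0 255; 0 0 0 0 255"
  squeeze: 25

```text
time: 7.4
position: [0.5709, -0.0801, 0.0294]
tool_rot: [-1.564, 0.169, -0.17]
ft_force: [1.9, 0.1, -0.2]
grip_width: 0.132
```

The opening is 11.5 mm, so the bar is gripped. Next I'll turn it clockwise 90°, in two halves.

Request:
drive_tool:
  increments: "0 0 0 5 255; 0 0 0 8 255; 0 0 0 8 255; 0 0 0 8 255; 0 0 0 8 255; 0 0 0 8 255; 0 0 0 0 255"

```text
time: 8.28
position: [0.5714, -0.0801, 0.0295]
tool_rot: [-1.427, 0.776, -0.779]
ft_force: [2.3, -1.4, -0.1]
grip_width: 0.155
```

```bash
python3 -c "
from go import *
delta([.571,-.08,.029],-102.3)
print(ctrl.get_state()['torque'])"
```

```text
t 8.275 pos [ 0.5714 -0.0801  0.0295] xang -57.16 tilt [ 0.002 -0.001 -1.   ] F [ 2.3 -1.4 -0.1] w 13.5 j [ 0.46  0.32 -0.43  1.8   0.15  1.05 -1.02]
tool delta mm [-0.3  0.5 -0.2] yaw 45.14
[-0.19262351 -0.62529221  0.64904513]
```

Request:
drive_tool:
  increments: "0 0 0 7 255; 0 0 0 8 255; 0 0 0 8 255; 0 0 0 8 255; 0 0 0 8 255; 0 0 0 6 255; 0 0 0 0 255; 0 0 0 0 255"

```text
time: 9.28
position: [0.5703, -0.0796, 0.0293]
tool_rot: [-1.101, 1.365, -1.364]
ft_force: [-1.0, 0.8, 1.0]
grip_width: 0.137
```

```bash
python3 -c "
from go import *
delta([.571,-.08,.029],-102.3)
print(ctrl.get_state()['torque'])
d=snap('scene','s7.png')
b=d['img'][180:255,290:390,::-1]
cv2.imwrite('pics/z10.png',cv2.convertScaleAbs(cv2.resize(b,(800,600),interpolation=2),alpha=2.5))"
```

```text
t 9.275 pos [ 0.5703 -0.0796  0.0293] xang -102.21 tilt [-0.001  0.001 -1.   ] F [-1.   0.8  1. ] w 11.9 j [ 0.36  0.31 -0.31  1.81  0.11  1.04 -1.77]
tool delta mm [0.2 0.3 0.8] yaw 0.09
[ 0.24598417  0.06407941 -0.04485832]
```

View pics/z10.png

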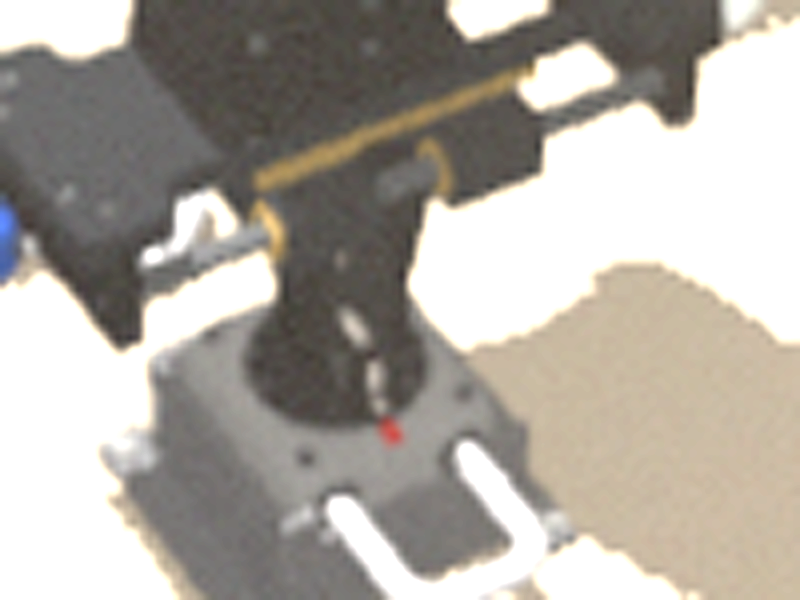

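The white stripe at (336–337, 219–228 px) points straight at the red mark at (338.7, 233.7), so the dial is at 0. Before gripping the shackle I'll check the heights of the gripper's outer blocks for clearance.

```bash
python3 -c "
from go import *
d=load('s7.png'); Y=np.array([-X[1],X[0]]); c=np.array([.5705,-.0798])
def onY(u,v,y):
    o,r=ray(d,u,v); n=np.append(Y,0); t=(y-(o[:2]-c)@Y)/(r@n); p=o+r*t; return ((p[:2]-c)@X*1000).round(1),(p[2]*1000).round(1)
for z in((130,350),(110,330),(165,330)):
  u,v=290+z[0]/8,180+z[1]/8
  print(z,[(y,onY(u,v,y/1000)) for y in (40,60,80,95)])
for z in((540,170),(450,205),(690,125)):
  u,v=290+z[0]/8,180+z[1]/8
  print(z,[(y,onY(u,v,y/1000)) for y in (-40,-60,-80,-95)])
b=d['img'][140:260,250:410,::-1]
cv2.imwrite('pics/z11.png',cv2.convertScaleAbs(cv2.resize(b,(800,600),interpolation=2),alpha=2.5))"
```

```text
(130, 350) [(40, (np.float64(45.8), np.float64(42.6))), (60, (np.float64(5.9), np.float64(88.5))), (80, (np.float64(-34.0), np.float64(134.5))), (95, (np.float64(-63.9), np.float64(168.9)))]
(110, 330) [(40, (np.float64(58.1), np.float64(39.8))), (60, (np.float64(17.5), np.float64(85.9))), (80, (np.float64(-23.1), np.float64(132.0))), (95, (np.float64(-53.5), np.float64(166.6)))]
(165, 330) [(40, (np.float64(23.9), np.float64(70.2))), (60, (np.float64(-14.8), np.float64(114.6))), (80, (np.float64(-53.5), np.float64(159.0))), (95, (np.float64(-82.5), np.float64(192.3)))]
(540, 170) [(-40, (np.float64(-36.3), np.float64(142.7))), (-60, (np.float64(-7.4), np.float64(109.7))), (-80, (np.float64(21.5), np.float64(76.7))), (-95, (np.float64(43.2), np.float64(51.9)))]
(450, 205) [(-40, (np.float64(5.9), np.float64(94.9))), (-60, (np.float64(36.7), np.float64(59.7))), (-80, (np.float64(67.5), np.float64(24.5))), (-95, (np.float64(90.6), np.float64(-1.9)))]
(690, 125) [(-40, (np.float64(-97.8), np.float64(208.0))), (-60, (np.float64(-71.8), np.float64(178.0))), (-80, (np.float64(-45.7), np.float64(147.9))), (-95, (np.float64(-26.1), np.float64(125.4)))]
```

View pics/z11.png

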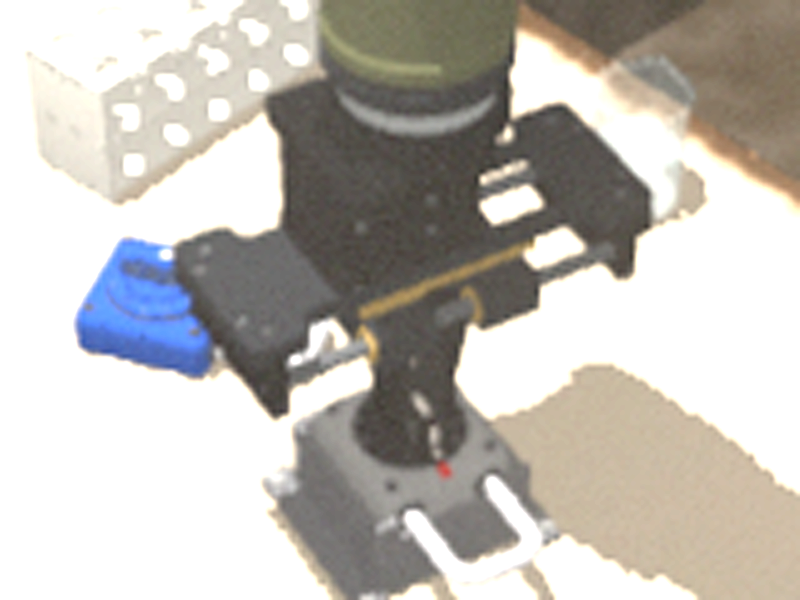

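The gripper body sits about 70 mm above the real tip, which matches the given dimensions with the 37 mm offset. I'll release, rise, turn back and move over the shackle bar.

Request:
drive_tool:
  increments: "0 0 0 0 200; 0 0 0 0 165; 0 0 0 0 165; 0 -10 0 0 165; 0 -20 0 0 165; 0 -20 0 -5 165; 0 -10 0 -10 165; 0 0 0 -10 165; 0 0 0 -10 165; 0 0 0 -10 165; 0 0 0 -10 165; 0 0 0 -10 165; 0 0 0 -10 165; 0 0 0 -10 165; 0 0 0 -5 165; -20 0 0 0 165; -30 0 0 0 165; -28 0 0 0 165; 0 0 0 0 165; 0 0 0 0 165"

```text
time: 11.82
position: [0.4954, -0.0637, 0.0901]
tool_rot: [-1.565, 0.168, -0.171]
ft_force: [0.3, -0.3, 0.2]
grip_width: 0.357
```

```bash
python3 -c "
from go import *
b=LK-X*.080
delta([*b,.05],-12.3)
d=snap('scene','s8.png')
b=d['img'][170:290,280:440,::-1]
cv2.imwrite('pics/z12.png',cv2.convertScaleAbs(cv2.resize(b,(800,600),interpolation=2),alpha=2.0))"
```

```text
t 11.825 pos [ 0.4954 -0.0637  0.0901] xang -12.36 tilt [ 0.002 -0.001 -1.   ] F [ 0.3 -0.3  0.2] w 31.1 j [ 0.58  0.1  -0.53  1.92  0.06  1.13 -0.19]
tool delta mm [-2.8 40.1  0.2] yaw -0.06
```

View pics/z12.png

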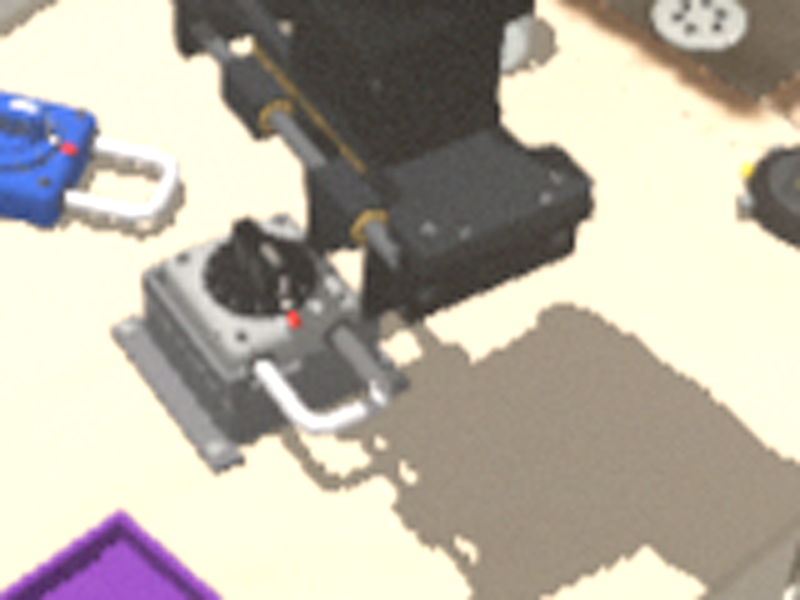

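```bash
python3 -c "
from go import *
d=load('s8.png'); c=np.array([.4954,-.0637]);Y=np.array([-X[1],X[0]])
b=d['img'][190:250,320:400,::-1].copy(); b=cv2.convertScaleAbs(cv2.resize(b,(800,600),interpolation=2),alpha=3.5)
for s in(-1,1):
  for w in(-9.5,9.5):
    for t,col in((15.5,(0,0,255)),(30.5,(0,255,0))):
      p=c+X*s*t/1000+Y*w/1000
      q=(proj(d,[*p,.127])-[320,190])*10+5; print(s,w,t,q.round(0)); cv2.circle(b,tuple(int(v) for v in q),6,col,2)
cv2.imwrite('pics/z13.png',b)"
```

```text
-1 -9.5 15.5 [397. 391.]
-1 -9.5 30.5 [437. 438.]
-1 9.5 15.5 [317. 425.]
-1 9.5 30.5 [357. 473.]
1 -9.5 15.5 [317. 296.]
1 -9.5 30.5 [278. 251.]
1 9.5 15.5 [237. 329.]
1 9.5 30.5 [200. 283.]
```

View pics/z13.png

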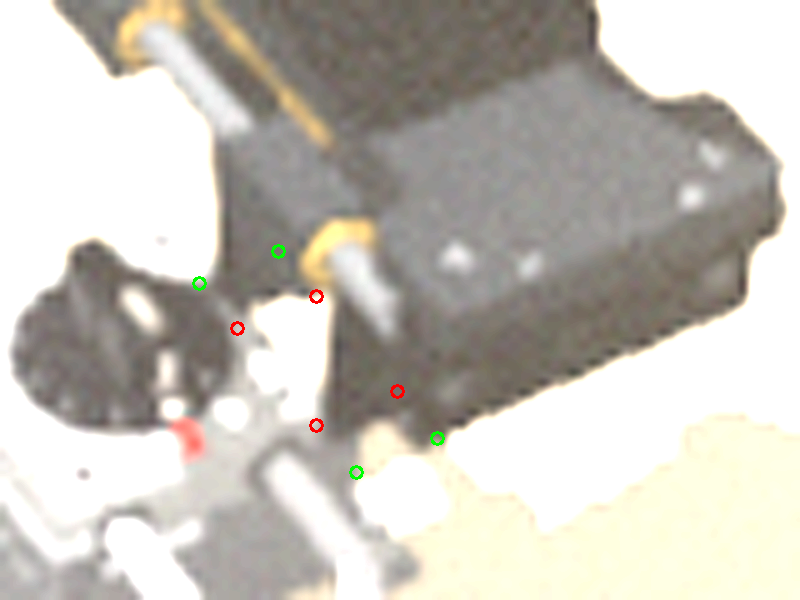

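The fingers match their predicted place to within 3 mm, and the scene view's known bias explains that. The dial stays at the mark. I'll descend around the shackle bar.

Request:
drive_tool:
  increments: "-2.8 10 0 0 165; 0 20 0 0 165; 0 20 0 0 165; 0 15 0 0 165; 0 5 0 0 165; 0 5 0 0 165; 0 5 0 0 165; 0 0 0 0 165; 0 0 0 0 165"

```text
time: 13.0
position: [0.4919, -0.0628, 0.0096]
tool_rot: [-1.564, 0.169, -0.17]
ft_force: [0.1, 1.6, -0.3]
grip_width: 0.353
```

```bash
python3 -c "
from go import *
b=LK-X*.080
delta([*b,-.01],-12.3)
d=snap('scene','s9.png')
b=d['img'][190:280,300:420,::-1]
cv2.imwrite('pics/z14.png',cv2.convertScaleAbs(cv2.resize(b,(800,600),interpolation=2),alpha=2.5))"
```

```text
t 13.0 pos [ 0.4919 -0.0628  0.0096] xang -12.35 tilt [ 0.001 -0.    -1.   ] F [ 0.1  1.6 -0.3] w 30.7 j [ 0.56  0.2  -0.52  2.01  0.12  0.97 -0.24]
tool delta mm [ 0.9 19.6  0. ] yaw -0.05
```

View pics/z14.png

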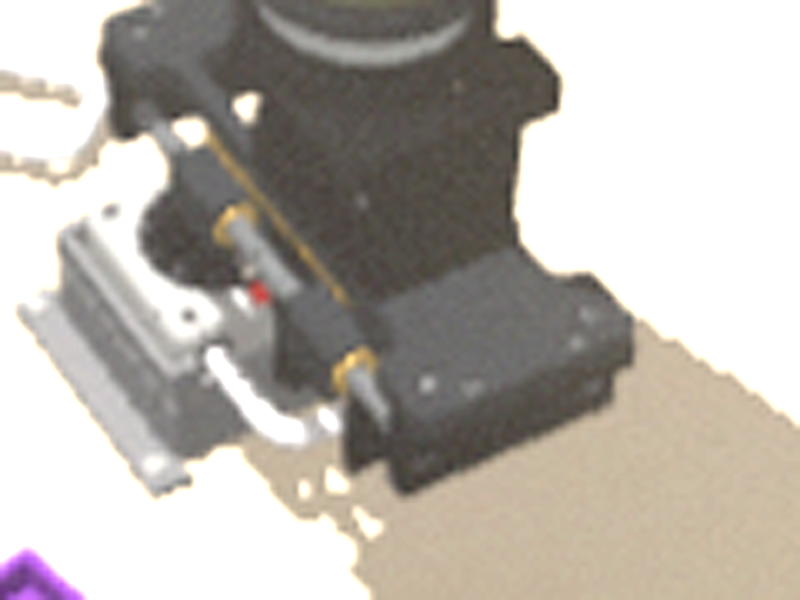

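Tip at about 47 mm height, straddling the cross bar. The inner finger is between the legs and there is no contact force. I'll go down 19 mm more and close.

Request:
drive_tool:
  increments: "0.9 4 0 0 165; 0 5 0 0 165; 0 5 0 0 165; 0 5 0 0 165; 0 0 0 0 165; 0 0 0 0 200; 0 0 0 0 255; 0 0 0 0 255; 0 0 0 0 255; 0 0 0 0 255"
  squeeze: 20

```text
time: 14.3
position: [0.4929, -0.0631, -0.0096]
tool_rot: [-1.564, 0.169, -0.17]
ft_force: [1.9, -0.3, 0.1]
grip_width: 0.093
```

```bash
python3 -c "
from go import *
b=LK-X*.080
delta([*b,-.01],-12.3)"
```

```text
t 14.3 pos [ 0.4929 -0.0631 -0.0096] xang -12.36 tilt [ 0.001 -0.    -1.   ] F [ 1.9 -0.3  0.1] w 8.1 j [ 0.55  0.23 -0.52  2.02  0.14  0.93 -0.26]
tool delta mm [-0.1  0.4  0.2] yaw -0.06
```

The bar is gripped (8.1 mm read, 9 mm expected). I'll draw the shackle out.

Request:
drive_tool:
  increments: "-2 0 0 0 255; -3 0 0 0 255; -3 0 0 0 255; -3 0 0 0 255; -3 0 0 0 255; -3 0 0 0 255; -3 0 0 0 255; -3 0 0 0 255; -2 0 0 0 255; -2 0 0 0 255; 0 0 0 0 255; 0 0 0 0 255"

```text
time: 15.8
position: [0.4657, -0.0571, -0.0099]
tool_rot: [-1.564, 0.17, -0.169]
ft_force: [1.4, -1.3, 0.6]
grip_width: 0.095
```

```bash
python3 -c "
from go import *
b=LK-X*.108
delta([*b,-.01],-12.3)
d=snap('scene','s10.png')
b=d['img'][190:280,300:420,::-1]
cv2.imwrite('pics/z15.png',cv2.convertScaleAbs(cv2.resize(b,(800,600),interpolation=2),alpha=2.5))"
```

```text
t 15.8 pos [ 0.4657 -0.0571 -0.0099] xang -12.35 tilt [-0.001  0.    -1.   ] F [ 1.4 -1.3  0.6] w 8.3 j [ 0.56  0.17 -0.53  2.08  0.11  0.92 -0.24]
tool delta mm [-0.2  0.1  0.1] yaw -0.05
```

View pics/z15.png

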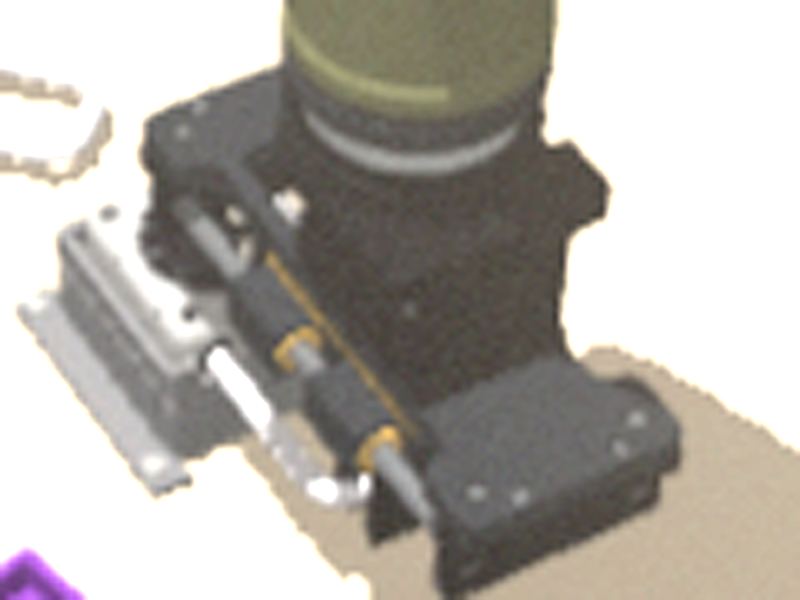

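The shackle is out about 27–28 mm. I'll release, rise, turn 90° and go over the case with the jaws at about 76 mm.

Request:
drive_tool:
  increments: "0 0 0 0 200; 0 0 0 0 165; 0 0 0 0 165; 0 -10 0 0 165; 0 -25 0 0 165; 0 -25 0 0 165; 0 -25 0 5 120; 0 -15 0 10 100; 0 0 0 10 60; 0 0 0 10 32; 0 0 0 10 32; 0 0 0 10 32; 0 0 0 10 32; 0 0 0 10 32; 0 0 0 10 32; 0 0 20 5 32; 0 0 30 0 32; 0 0 30 0 32; 0 0 25 0 32; 0 0 0 0 32"

```text
time: 18.35
position: [0.57, -0.0781, 0.0905]
tool_rot: [-1.098, 1.367, -1.366]
ft_force: [0.0, 0.9, -0.2]
grip_width: 0.874
```

```bash
python3 -c "
from go import *
b=LK-X*.003
delta([*b,.02],-102.3)
d=snap('scene','s11.png')
b=d['img'][150:285,260:440,::-1]
cv2.imwrite('pics/z16.png',cv2.convertScaleAbs(cv2.resize(b,(800,600),interpolation=2),alpha=2))"
```

```text
t 18.35 pos [ 0.57   -0.0781  0.0905] xang -102.37 tilt [ 0.     0.001 -1.   ] F [ 0.   0.9 -0.2] w 76.0 j [ 0.52  0.27 -0.49  1.75  0.13  1.16 -1.8 ]
tool delta mm [ 1.8 70.5 -1.6] yaw -0.07
```

View pics/z16.png

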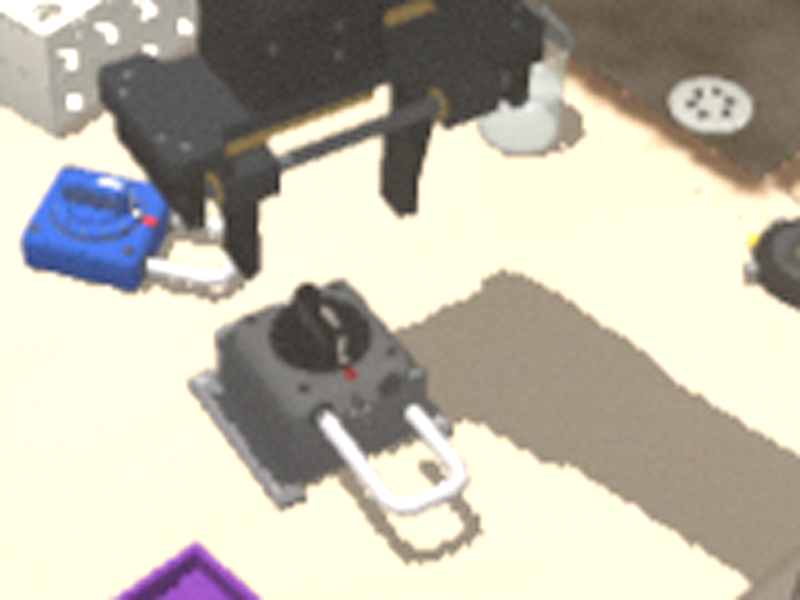

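The shackle is clearly drawn, with its cross bar at about (352, 263 px), and the fingers straddle the case. I'll descend to just above the wall tops.

Request:
drive_tool:
  increments: "1.8 10 -1.6 0 32; 0 20 0 0 32; 0 20 0 0 32; 0 10 0 0 32; 0 6 0 0 32; 0 4 0 0 32; 0 0 0 0 32; 0 0 0 0 32"

```text
time: 19.4
position: [0.5675, -0.0794, 0.0207]
tool_rot: [-1.099, 1.365, -1.367]
ft_force: [-0.1, 0.3, -0.7]
grip_width: 0.873
```

Request:
drive_tool:
  increments: "0 2 0 0 32; 0 2 0 0 32; 0 1 0 0 32; 0 1 0 0 32; 0 0 0 0 32"

```text
time: 20.02
position: [0.567, -0.0793, 0.0141]
tool_rot: [-1.1, 1.366, -1.366]
ft_force: [1.0, -0.3, -0.2]
grip_width: 0.874
```

```bash
python3 -c "
from go import *
b=LK-X*.003
delta([*b,.009],-102.3)
d=snap('scene','s12.png')
b=d['img'][150:285,260:440,::-1]
cv2.imwrite('pics/z17.png',cv2.convertScaleAbs(cv2.resize(b,(800,600),interpolation=2),alpha=2.5))"
```

```text
t 20.025 pos [ 0.567  -0.0793  0.0141] xang -102.35 tilt [-0. -0. -1.] F [ 1.  -0.3 -0.2] w 76.0 j [ 0.5   0.34 -0.48  1.82  0.18  1.02 -1.83]
tool delta mm [-0.2  5.1  1.1] yaw -0.05
```

View pics/z17.png

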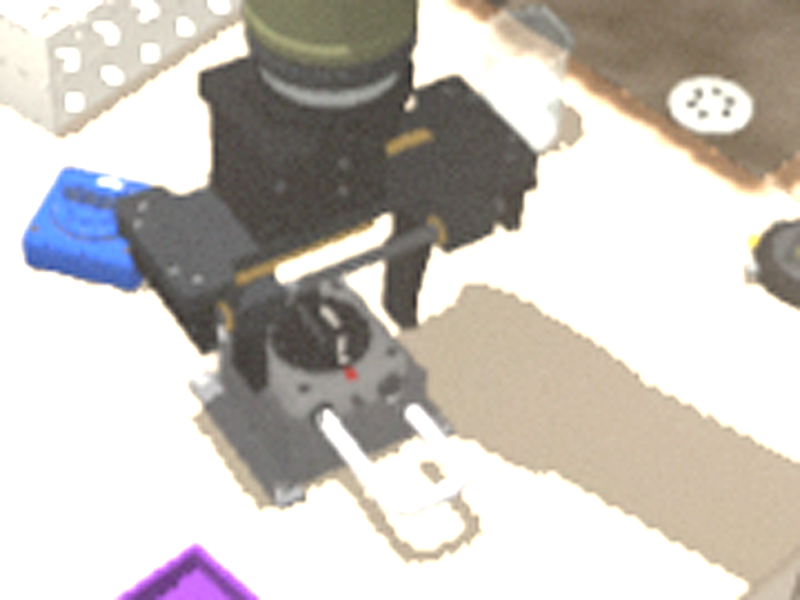

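Request:
drive_tool:
  increments: "0 1 0 0 32; 0 1 0 0 32; 0 1 0 0 32; 0 0 0 0 32"

```text
time: 20.58
position: [0.5669, -0.0793, 0.0111]
tool_rot: [-1.1, 1.366, -1.366]
ft_force: [0.1, -1.1, 0.3]
grip_width: 0.874
```

Request:
drive_tool:
  increments: "0 1 0 0 32; 0 0 0 0 32"

```text
time: 20.82
position: [0.5669, -0.0794, 0.0101]
tool_rot: [-1.1, 1.366, -1.366]
ft_force: [1.0, -0.8, -0.2]
grip_width: 0.873
```

Request:
drive_tool:
  increments: "0 1 0 0 32; 0 0 0 0 32"

```text
time: 21.08
position: [0.567, -0.0793, 0.0092]
tool_rot: [-1.1, 1.366, -1.366]
ft_force: [-0.7, 0.8, -0.4]
grip_width: 0.875
```

Request:
drive_tool:
  increments: "0 1 0 0 32; 0 0 0 0 32"

```text
time: 21.32
position: [0.5669, -0.0793, 0.0082]
tool_rot: [-1.1, 1.366, -1.366]
ft_force: [0.4, -0.5, -0.0]
grip_width: 0.871
```

Request:
drive_tool:
  increments: "0 1 0 0 32; 0 0 0 0 32"

```text
time: 21.58
position: [0.5669, -0.0793, 0.0071]
tool_rot: [-1.1, 1.366, -1.366]
ft_force: [0.6, 0.3, 0.3]
grip_width: 0.876
```

Request:
drive_tool:
  increments: "0 1 0 0 32; 0 0 0 0 32"

```text
time: 21.82
position: [0.5672, -0.0794, 0.0066]
tool_rot: [-1.099, 1.366, -1.367]
ft_force: [-1.3, 0.9, 2.9]
grip_width: 0.873
```

Contact with the wall tops comes at reported z 0.0068. With the walls at 0.044 that gives an offset of 37.2 mm, so it is confirmed. I'll rise 1 mm and grip the case.

Request:
drive_tool:
  increments: "0 -1.2 0 0 32; 0 0 0 0 60; 0 0 0 0 100; 0 0 0 0 100; 0 0 0 0 100; 0 0 0 0 100"
  squeeze: 45

```text
time: 22.58
position: [0.5669, -0.0792, 0.0073]
tool_rot: [-1.1, 1.366, -1.366]
ft_force: [0.6, 0.0, -0.8]
grip_width: 0.754
```

```bash
python3 -c "
from go import *
delta([.567,-.0793,.0080],-102.3);print(ctrl.get_state()['torque'])"
```

```text
t 22.575 pos [ 0.5669 -0.0792  0.0073] xang -102.35 tilt [-0.  0. -1.] F [ 0.6  0.  -0.8] w 65.6 j [ 0.5   0.35 -0.47  1.83  0.19  1.01 -1.84]
tool delta mm [ 0.  -0.7  0.1] yaw -0.05
[ 0.14677609 -0.0132728  -0.04837647]
```

Gripped at 65.6 mm (66 mm expected). I'll set the closure to 255 to hold the force and lift gently.

Request:
drive_tool:
  increments: "0 0 0 0 255; 0 0 0 0 255; 0 -2 0 0 255; 0 -3 0 0 255; 0 -4 0 0 255; 0 -5 0 0 255; 0 -6 0 0 255; 0 0 0 0 255"

```text
time: 23.58
position: [0.5676, -0.0794, 0.0283]
tool_rot: [-1.099, 1.365, -1.367]
ft_force: [0.3, -0.3, -2.6]
grip_width: 0.749
```

```bash
python3 -c "
from go import *
delta([.567,-.0793,.157],-102.3)
d=snap('scene','s13.png')
b=d['img'][150:285,260:440,::-1]
cv2.imwrite('pics/z18.png',cv2.convertScaleAbs(cv2.resize(b,(800,600),interpolation=2),alpha=2.5))"
```

```text
t 23.575 pos [ 0.5676 -0.0794  0.0283] xang -102.36 tilt [ 0.001 -0.    -1.   ] F [ 0.3 -0.3 -2.6] w 65.1 j [ 0.5   0.33 -0.48  1.81  0.17  1.05 -1.83]
tool delta mm [   0.  -128.7   -0.4] yaw -0.06
```

View pics/z18.png

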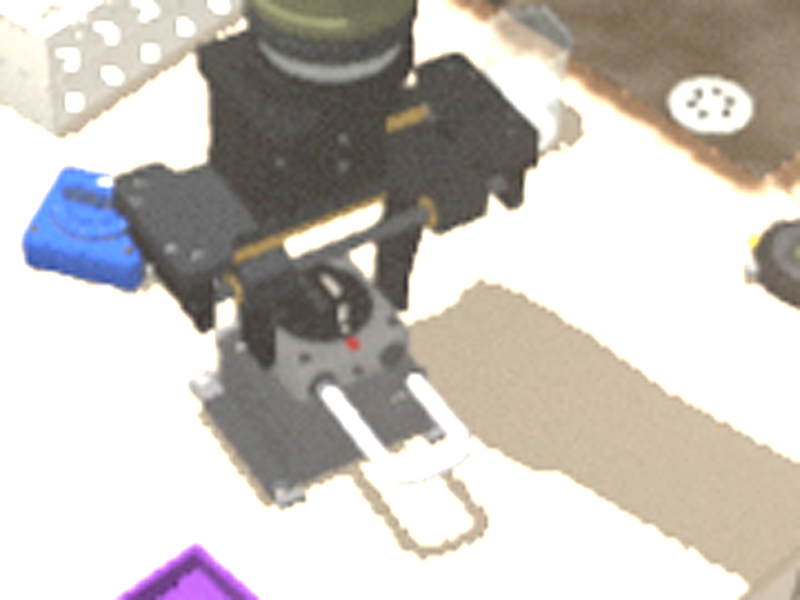

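The lock is rising with the gripper. The force is -2.6 N, which matches 0.26 kg. I'll lift to about 15 cm.

Request:
drive_tool:
  increments: "0 -6 0 0 255; 0 -10 0 0 255; 0 -12 0 0 255; 0 -12 0 0 255; 0 -12 0 0 255; 0 -12 0 0 255; 0 -12 0 0 255; 0 -12 0 0 255; 0 -12 0 0 255; 0 -12 0 0 255; 0 -10 0 0 255; 0 -5 0 0 255; 0 -3 0 0 255; 0 0 0 0 255; 0 0 0 0 255; 0 0 0 0 255; 0 0 0 0 255"

```text
time: 25.75
position: [0.5669, -0.0793, 0.1572]
tool_rot: [-1.1, 1.367, -1.366]
ft_force: [0.5, 0.5, -2.6]
grip_width: 0.755
```

```bash
python3 -c "
from go import *
delta([.567,-.0793,.157],-102.3); print(abs(ctrl.get_state()['qd']).max())
d=snap('scene','s14.png')
b=d['img'][75:300,200:500,::-1]
cv2.imwrite('pics/z19.png',cv2.convertScaleAbs(cv2.resize(b,(800,600),interpolation=2),alpha=2))"
```

```text
t 25.75 pos [ 0.5669 -0.0793  0.1572] xang -102.36 tilt [-0.  0. -1.] F [ 0.5  0.5 -2.6] w 65.7 j [ 0.53  0.21 -0.5   1.67  0.1   1.29 -1.77]
tool delta mm [-0.   0.2  0.1] yaw -0.06
0.0028414750553754213
```

View pics/z19.png

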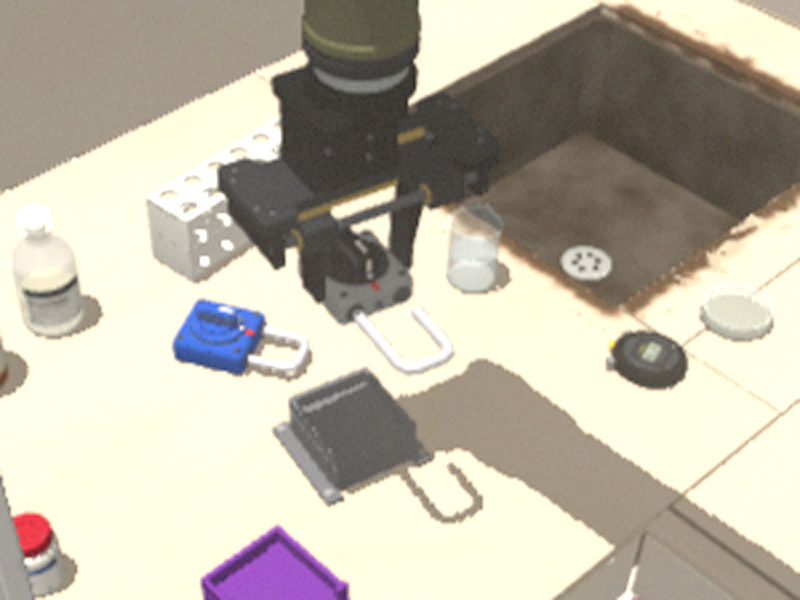

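```bash
python3 -c "
from go import *
d=load('s14.png'); q=proj(d,[*(LK-X*.108),.193]); q2=proj(d,[*(LK-X*.080),.193]); print('pred bar open',q,'shut',q2)
hs=d['img'][200:220,335:375]; 
b=d['img'][185:220,325:375,::-1]
p=onz(d,200+418/2.667,75+360/2.667,.193); print(p,((p[:2]-LK)@X)*1000)
for f in('s14.png','scene1.png'):
  e=load(f)['img']; g=[]
  m=((e[...,0]>1.9*e[...,1])&(e[...,0]>100)).astype(np.uint8); m[:,:195]=0;m[:,225:]=0; ys,xs=np.nonzero(m[260:300]); print(f,'jar cap',xs.mean(),ys.mean()+260)
workorder.close_job()"
```

```text
pred bar open [360.91216036 211.51140508] shut [353.13297878 202.67178028]
[ 0.47374706 -0.05398893  0.193     ] -100.56170294821091
s14.png jar cap 211.27407407407406 273.39259259259256
scene1.png jar cap 211.2520325203252 273.2357723577236
the job is handed in; nothing more can be done
```

The lock is open and held about 15 cm above its holder, and the job is handed in. The hand-in gave no verdict.

**What I did:**
- **Dial:** it stood three notches (90°) from the mark. I gripped the bar, turned it 90° clockwise and let go. The white pointer stayed on the red mark.
- **Shackle:** I gripped the cross bar and pulled 27–28 mm along the lock's axis. The grip did not slip, and I did not feel the end stop.
- **Lift:** I gripped the case across its sides with 45 N and lifted it 150 mm out of the holder.

**Last checks:**
- The wrist reads -2.6 N, which matches the lock's 0.26 kg.
- The finger opening is 65.7 mm on a 66 mm case.
- The arm was still, at 25.75 s of the 61 s allowed.
- The last picture shows the holder empty and the shackle out. The jar cap is where it was at the start. The stopwatch and beaker look undisturbed, but I did not measure them or the marker, which is outside that picture.

**What disagreed:**
- **Fingertip height:** the real fingertips sit about 37 mm behind the reported TCP. My first try at the dial closed on nothing because of this. I measured the offset in the pictures, allowed for it, and then confirmed it by touching the holder's walls.
- **Shackle travel:** a rough reading of one pixel in the last picture gave about 21 mm. That is below the 22 mm needed and below the 27–28 mm the gripper moved. That camera reads about 3 mm off in this direction, so I trust the gripper's travel. I did not resolve the difference before handing in, because that reading came in the same script as the hand-in.

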